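# Sort loaded from empty totes by feel

### The job

Taking the red-lidded box first, then the yellow, then the green, tip each one where it stands by raising its handle end slightly, far end staying on the mat, to feel whether it is loaded or empty. Slide every loaded box fully into the bay marked by the black disc and every empty one into the bay marked by the white disc, set down flat, side by side and in line with the bay. Never lift a box clear of the mat or tip it steeply, and leave the jar, the choke and the wrench where they lie.

Things in the scene. Friction and masses are not known exactly. Their poses are not given: they have to be found in the camera images.
- box_red: Closed black tote, red lid, 150 long (x) x 85 wide (y) x 55 mm tall, ribs 2 mm proud (look only). Origin: centre of its underside; x points from the handle end to the far end. Its load does not show: empty it weighs about 0.3 kg, loaded 0.70 to 0.85 kg, centre of mass mid-length, 25 mm up; one or two of the three are loaded. Its only grip is the sleeve. It slides on the mat (friction about 1).
- box_red_grip (a point): Middle of the red box's grip: a black round sleeve 16 mm thick, 62 mm long, running across the box (along its y), axis 30 mm above the lid, 45 mm from the box's middle towards the handle end, between two steel posts. It spins freely on its bar, so a held sleeve lets the box tip and its far end hang down; it holds the box in yaw.
- box_yellow: Closed black tote, yellow lid, 150 long (x) x 85 wide (y) x 55 mm tall, ribs 2 mm proud (look only). Origin: centre of its underside; x points from the handle end to the far end. Its load does not show: empty it weighs about 0.3 kg, loaded 0.70 to 0.85 kg, centre of mass mid-length, 25 mm up; one or two of the three are loaded. Its only grip is the sleeve. It slides on the mat (friction about 1).
- box_yellow_grip (a point): Middle of the yellow box's grip: a black round sleeve 16 mm thick, 62 mm long, running across the box (along its y), axis 30 mm above the lid, 45 mm from the box's middle towards the handle end, between two steel posts. It spins freely on its bar, so a held sleeve lets the box tip and its far end hang down; it holds the box in yaw.
- box_green: Closed black tote, green lid, 150 long (x) x 85 wide (y) x 55 mm tall, ribs 2 mm proud (look only). Origin: centre of its underside; x points from the handle end to the far end. Its load does not show: empty it weighs about 0.3 kg, loaded 0.70 to 0.85 kg, centre of mass mid-length, 25 mm up; one or two of the three are loaded. Its only grip is the sleeve. It slides on the mat (friction about 1).
- box_green_grip (a point): Middle of the green box's grip: a black round sleeve 16 mm thick, 62 mm long, running across the box (along its y), axis 30 mm above the lid, 45 mm from the box's middle towards the handle end, between two steel posts. It spins freely on its bar, so a held sleeve lets the box tip and its far end hang down; it holds the box in yaw.
- bay_left: Fixed bay, left (+y) side: white floor 210 (x) x 230 mm (y), yellow border, level with the mat; two boxes fit side by side, length along x. Origin: middle of floor; x points to the far end. Kerbs 12 mm tall and thick: across the far end (inner face x = +105 mm, 254 mm long) and along both sides (inner faces y = +-115 mm, from x = -20 to +105 mm); open elsewhere.
- bay_right: Fixed bay, right (-y) side: white floor 210 (x) x 230 mm (y), yellow border, level with the mat; two boxes fit side by side, length along x. Origin: middle of floor; x points to the far end. Kerbs 12 mm tall and thick: across the far end (inner face x = +105 mm, 254 mm long) and along both sides (inner faces y = +-115 mm, from x = -20 to +105 mm); open elsewhere.
- disc_loaded: Fixed black disc, 56 mm across, 12 mm tall, behind the far kerb of a bay (150 mm beyond the bay's middle): that bay takes the loaded boxes. Origin: centre of its underside.
- disc_empty: Fixed white disc of the same size behind the other bay, which takes the empty boxes. Origin: centre of its underside.
- mat: Fixed blue bench mat, 620 (x) x 1060 mm (y), 3 mm thick; all the work stands on it. Origin: centre of its underside.
- jar: Bystander: small amber glass jar, 36 mm across, 45 mm tall. Origin: centre of its underside.
- choke: Bystander: small copper-wound choke, 35 x 35 x 30 mm tall. Origin: centre of its underside.
- wrench: Bystander: steel wrench 150 mm long, up to 40 mm wide, lying flat with its length along its own x. Origin: underside, near the middle of its length.
There are look-alikes about, which are no part of the job. Of the things that look like the disc_loaded, the middle-sized one is meant.

How it is judged (in metres and radians):
On the way, in this order (a step that is already met when the one before it is completed fails the run):
1. the red box's handle end is raised, its far end still on the mat where it stood (angle between box_red's own z axis and vertical above 0.04 rad and contact force between box_red and mat above 0.3 N and height (world z) of box_red below 0.028 m and distance of box_red from where it was at the start of the episode below 0.035 m), for 0.2 s.
2. the yellow box's handle end is raised, its far end still on the mat where it stood (angle between box_yellow's own z axis and vertical above 0.04 rad and contact force between box_yellow and mat above 0.3 N and height (world z) of box_yellow below 0.028 m and distance of box_yellow from where it was at the start of the episode below 0.035 m), for 0.2 s.
3. the green box's handle end is raised, its far end still on the mat where it stood (angle between box_green's own z axis and vertical above 0.04 rad and contact force between box_green and mat above 0.3 N and height (world z) of box_green below 0.028 m and distance of box_green from where it was at the start of the episode below 0.035 m), for 0.2 s.
At the end, for the whole second after the job is handed in: Loaded boxes lie in the bay with the black disc, empty ones in the bay with the white disc, flat and still on the mat, in line with the bay within 0.35 rad (either way round), each box's middle within 40 mm of the bay's middle along its x and 75 mm along its y (((world y of disc_loaded above 0 m and contact force between box_red and mat above 5 N and (x of box_red in the frame of bay_left between -0.04 and 0.04 m and y of box_red in the frame of bay_left between -0.075 and 0.075 m and angle between the x axis of box_red and the x axis of bay_left, either way round below 0.35 rad)) or (world y of disc_loaded above 0 m and contact force between box_red and mat below 5 N and (x of box_red in the frame of bay_right between -0.04 and 0.04 m and y of box_red in the frame of bay_right between -0.075 and 0.075 m and angle between the x axis of box_red and the x axis of bay_right, either way round below 0.35 rad)) or (world y of disc_loaded below 0 m and contact force between box_red and mat above 5 N and (x of box_red in the frame of bay_right between -0.04 and 0.04 m and y of box_red in the frame of bay_right between -0.075 and 0.075 m and angle between the x axis of box_red and the x axis of bay_right, either way round below 0.35 rad)) or (world y of disc_loaded below 0 m and contact force between box_red and mat below 5 N and (x of box_red in the frame of bay_left between -0.04 and 0.04 m and y of box_red in the frame of bay_left between -0.075 and 0.075 m and angle between the x axis of box_red and the x axis of bay_left, either way round below 0.35 rad))) and angle between each of box_red, box_yellow, box_green's own z axis and vertical below 0.04 rad and height (world z) of each of box_red, box_yellow, box_green below 0.008 m and linear speed of each of box_red, box_yellow, box_green below 0.01 m/s and ((world y of disc_loaded above 0 m and contact force between box_yellow and mat above 5 N and (x of box_yellow in the frame of bay_left between -0.04 and 0.04 m and y of box_yellow in the frame of bay_left between -0.075 and 0.075 m and angle between the x axis of box_yellow and the x axis of bay_left, either way round below 0.35 rad)) or (world y of disc_loaded above 0 m and contact force between box_yellow and mat below 5 N and (x of box_yellow in the frame of bay_right between -0.04 and 0.04 m and y of box_yellow in the frame of bay_right between -0.075 and 0.075 m and angle between the x axis of box_yellow and the x axis of bay_right, either way round below 0.35 rad)) or (world y of disc_loaded below 0 m and contact force between box_yellow and mat above 5 N and (x of box_yellow in the frame of bay_right between -0.04 and 0.04 m and y of box_yellow in the frame of bay_right between -0.075 and 0.075 m and angle between the x axis of box_yellow and the x axis of bay_right, either way round below 0.35 rad)) or (world y of disc_loaded below 0 m and contact force between box_yellow and mat below 5 N and (x of box_yellow in the frame of bay_left between -0.04 and 0.04 m and y of box_yellow in the frame of bay_left between -0.075 and 0.075 m and angle between the x axis of box_yellow and the x axis of bay_left, either way round below 0.35 rad))) and ((world y of disc_loaded above 0 m and contact force between box_green and mat above 5 N and (x of box_green in the frame of bay_left between -0.04 and 0.04 m and y of box_green in the frame of bay_left between -0.075 and 0.075 m and angle between the x axis of box_green and the x axis of bay_left, either way round below 0.35 rad)) or (world y of disc_loaded above 0 m and contact force between box_green and mat below 5 N and (x of box_green in the frame of bay_right between -0.04 and 0.04 m and y of box_green in the frame of bay_right between -0.075 and 0.075 m and angle between the x axis of box_green and the x axis of bay_right, either way round below 0.35 rad)) or (world y of disc_loaded below 0 m and contact force between box_green and mat above 5 N and (x of box_green in the frame of bay_right between -0.04 and 0.04 m and y of box_green in the frame of bay_right between -0.075 and 0.075 m and angle between the x axis of box_green and the x axis of bay_right, either way round below 0.35 rad)) or (world y of disc_loaded below 0 m and contact force between box_green and mat below 5 N and (x of box_green in the frame of bay_left between -0.04 and 0.04 m and y of box_green in the frame of bay_left between -0.075 and 0.075 m and angle between the x axis of box_green and the x axis of bay_left, either way round below 0.35 rad)))); the robot touches nothing.
It fails at once if a box is lifted clear of the mat (the middle of its underside more than 27 mm up) (height (world z) of any of box_red, box_yellow, box_green above 0.03 m).
It fails at once if a box is tipped by more than 0.3 rad (angle between any of box_red, box_yellow, box_green's own z axis and vertical above 0.3 rad).
It fails at once if the jar, choke or wrench is moved by more than 20 mm (distance of any of jar, choke, wrench from where it was at the start of the episode above 0.02 m).
It fails at once if the jar is tipped over (angle between jar's own z axis and vertical above 0.5 rad).
It also fails if it takes over 72 s, if anything falls off the work surface, if the arm or the gripper's body presses on something with over 40 N, if the wrist force passes 120 N, or if a joint passes its speed limit or range.

### The arm

A 7-joint arm with a two-finger parallel gripper is mounted at the origin on the work surface. World frame = base frame: x ahead of the robot, y to its left, z up, the work surface at z = 0. Lengths are in mm, angles in degrees, forces in N, time in s.
With the tool pointing down it reaches from about 425 to 1025 mm from the base axis. Payload 9.4 kg.
Tool frame: the origin (TCP) lies at the very end of the fingers, on their centre line; the grasp point (between the pads) lies 19 mm behind it (tcp_to_grasp is the distance from the TCP to the grasp point, in mm); z points along the fingers, y is the line along which they close (so a half turn about z gives the same grasp; the last joint's range is limited). The gripper opens to 85 mm and grips with 20 to 120 N. Pads are 22 mm wide; open, the fingers measure 114 mm over their backs; the gripper's body (76 mm by 85 mm) begins 54 mm behind the grasp point. The pads swing forward as they close: fully open they stand 13 mm farther back than shut.
Start: joints at [66.137, 34.337, -0.143, 91.639, 0.103, 54.024, -4.572], TCP at [241.632, -683.548, 231.275] pointing down, gripper open.
Joint ranges: [-147.43, 147.43], [-19.82, 112.94], [-74.19, 73.91], [6.32, 146.72], [-59.91, 239.91], [6.04, 106.73], [-150.56, 150.56]. Speed limits (degrees/s): [127.2, 127.2, 172.46, 172.46, 180, 180, 180].

### API

Orientations are given as [roll, pitch, yaw] about the fixed x, y, z axes, in that order (R = Rz(yaw) Ry(pitch) Rx(roll)).
In Python, from rig import state, grab_frame, close_job, tcp_to_grasp gives the robot as it stands.
- The arm moves only by the tool arm_command, never from a script. Its argument "moves" is a list that holds one entry, the list of rows, each a list of 7 numbers: the turn, a rotation vector about the tool's x, y, z in rad, then the shift along the tool's x, y, z in m, then the finger opening in m, from 0 to 0.0854. In form: [[[rx, ry, rz, x, y, z, fingers], ...]]. A call has exactly 10 rows; each row shifts and turns the commanded pose from where the row before left it, along the tool's axes as they then stand; what a row does not reach is not made up. A row lasts 1/10 s, in which the tool goes at most 50 mm and 8.59 degrees, less where a joint would pass 70% of its speed; a pose out of reach is approached as far as the arm can. A call with a gripper value outside its range is refused whole. The fingers move at their own pace and stop on an object; the grip force is fixed at half the most. Time passes only in rows, so rows that do not move let the fingers close, or fill a call up. It gives the time, the measured TCP pose, the force, the opening and the grip force at its end, in the units of the state.
- state(): the state, without advancing time (a new reading comes with each control period).
- grab_frame(name): name is "scene" or "top" or "wrist"; returns a dict with "img" (480x640x3 uint8, red, green, blue), "z_map" (480x640 float32, mm along the optical axis (not along the pixel's ray), 0 where there is no reading), "fx", "fy", "cx", "cy" (pixels), "world_to_cam" (4x4, takes a point from world to camera coordinates). Camera axes: x right, y down, z forward; pixel columns grow to the right and rows downward; lengths in mm; the calibration is good to about 2 mm. A picture is of the moment at which its call begins.
- close_job(): hands the job in; it is judged then, once.
The state is a dict: "clock": time; "joint_positions": joint angles; "joint_vel": joint speeds; "effort": joint torques, N m; "tcp_pos": TCP position; "orientation": TCP orientation; "wrist_force": force on the tool from outside, world axes, zero at the start; "wrist_torque": the same for the moment, N m; "grip_width": opening from 0.0 (shut) to 1.0 (fully open); "grip_force": force on a finger pad.
Only numpy, scipy, OpenCV 4.12 (cv2) and the standard library are available. Lean on these libraries where they do the work, as an engineer would, in place of code of your own. Each camera call takes 0.05 s, during which the arm holds its last target. There are 200 camera calls.

## Working session

There is one attempt and no reset: what is moved stays moved. The work goes in short steps, Python scripts to look and compute and a tool call to move; the robot and the scene stay as the last step left them, time stands still between calls to the robot, and variables do not carry over. Pictures are saved under pics/ and viewed, at most 10 in all, crops included, and the job is handed in when it is done.

Besides the shell and the picture viewer there is one more tool, called after "Call:" as name(argument=value, ...), one argument or row to a line, values as JSON. arm_command: Moves the arm, as the interface text tells. Its arguments: {"type":"object","properties":{"moves":{"type":"array"}},"required":["moves"]}

```bash
mkdir -p pics; ls; cat > h.py <<'E'
from rig import *
import numpy as np, cv2
def save(n,f,crop=None,s=1):
    im=f["img"][:,:,::-1]
    if crop: x0,y0,x1,y1=crop; im=im[y0:y1,x0:x1]
    cv2.imwrite("pics/"+n,cv2.resize(im,None,fx=s,fy=s,interpolation=cv2.INTER_CUBIC) if s!=1 else im)
def P(f,u,v,z=None):
    """pixel->world by depth, or on the world plane z"""
    T=np.linalg.inv(f["world_to_cam"]); r=np.array([(u-f["cx"])/f["fx"],(v-f["cy"])/f["fy"],1])
    if z is None: d=f["z_map"][int(v),int(u)]
    else: d=(z-T[2,3])/(T[:3,:3]@r)[2]
    return T[:3,:3]@(r*d)+T[:3,3]
E
python3 - <<'E'
from h import *
s=state();print(s, tcp_to_grasp)
for n in("scene","top"):
    f=grab_frame(n);save(n+"0.png",f);np.savez(n+"0.npz",**f)
E
```

```text
pics
{'clock': 0.0, 'joint_positions': array([66.13767834, 34.38476429, -0.14455226, 91.68088027,  0.10282306,
       54.02389459, -4.57298233]), 'joint_vel': array([ 0.01602723, -0.00963802, -0.01615095,  0.0346068 ,  0.08926854,
        0.01840824,  0.01594029]), 'effort': array([-7.31570653e-04, -7.76476622e+01,  1.56418450e+00, -2.58022875e+01,
        1.22736234e-02,  8.71874916e-03,  6.31802322e-06]), 'tcp_pos': array([ 241.44131664, -683.11550932,  230.41444622]), 'orientation': array([-1.79910991e+02,  8.60493647e-03,  1.94691717e+01]), 'wrist_force': array([ 0.74819805, -0.02059473, -0.93423043]), 'wrist_torque': array([-0.05338443,  0.05660801,  0.0430213 ]), 'grip_force': 0.0, 'grip_width': 1.004166489021863} 18.700000000000003
```

View pics/scene0.png

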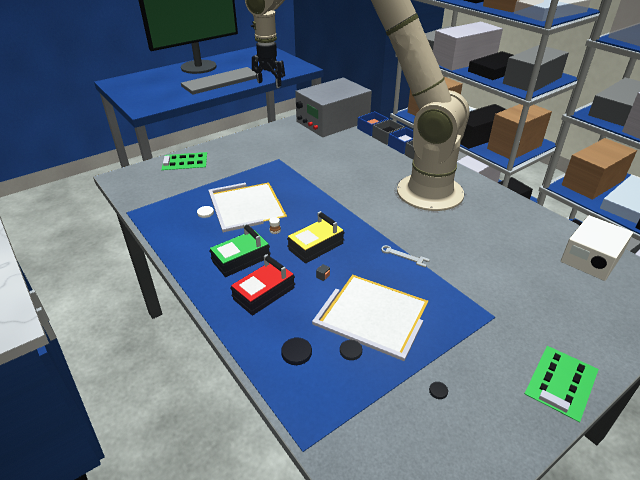

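View pics/top0.png

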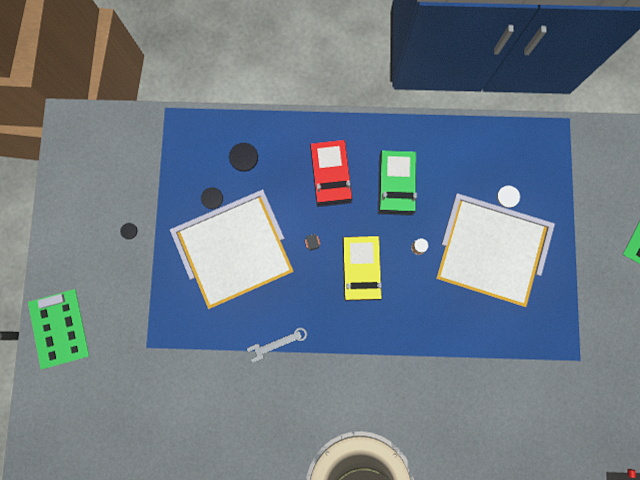

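The discs that could be meant are at top-view px (243,157), large; (212,198), middle-sized; and (129,231), small and off the mat. The middle one sits right behind the left bay's far kerb, so loaded means the left bay. The white disc is at (508,196), behind the right bay. The handle ends face the robot: red sleeve ~(333,185), green ~(398,195), yellow ~(363,286).

```bash
python3 - <<'E'
from h import *
f=dict(np.load("top0.npz"));im=f["img"].astype(int);R,G,B=im[...,0],im[...,1],im[...,2]
def rect(m,z,box):
    x0,y0,x1,y1=box;k=np.zeros(m.shape,np.uint8);k[y0:y1,x0:x1]=m[y0:y1,x0:x1]
    n,l,s,_=cv2.connectedComponentsWithStats(k);i=1+np.argmax(s[1:,4]);
    v,u=np.where(l==i); w=np.array([P(f,a,b,z)[:2] for a,b in zip(u,v)],np.float32)
    r=cv2.minAreaRect(w);return np.round(r[0],1),np.round(r[1],1),round(r[2],1)
print("red",rect((R>150)&(G<80),58,(300,130,360,215)))
print("grn",rect((G>130)&(R<100),58,(370,140,430,220)))
print("yel",rect((R>150)&(G>150)&(B<90),58,(330,225,395,305)))
W=(R>190)&(G>190)&(B>180)
Y=(R>180)&(G>120)&(B<120)
for n,b in(("L",(160,180,310,320)),("R",(425,185,570,320))):
    print(n,rect(W,3,b),rect(Y|W,3,b))
for n,uv in dict(big=(243,157),mid=(212,198),small=(129,231),white=(508,196),jar=(420,246),choke=(312,242),w1=(300,335),w2=(253,355)).items(): print(n,P(f,*uv).round())
# sleeves: points with height 85-100
T=np.linalg.inv(f["world_to_cam"]);v,u=np.mgrid[:480,:640];d=f["z_map"]
p=np.stack([(u-f["cx"])/f["fx"]*d,(v-f["cy"])/f["fy"]*d,d],-1)@T[:3,:3].T+T[:3,3]
for n,b in dict(red=(300,160,360,215),grn=(370,170,430,220),yel=(335,260,395,305)).items():
    q=p[b[1]:b[3],b[0]:b[2]].reshape(-1,3);q=q[(q[:,2]>84)&(q[:,2]<105)]
    r=cv2.minAreaRect(q[:,:2].astype(np.float32));print(n,len(q),q.mean(0).round(1),q[:,2].max(),r)
save("crop1.png",f,(165,130,315,310),3)
print("cam",T[:3,3])
E
```

```text
red (array([754.4,  88.9]), array([150.2,  85.6]), 7.9)
grn (array([734.9, -76.7]), array([ 85.5, 150.8]), 89.4)
yel (array([557.5,  10.7]), array([65.6, 82.2]), 1.6)
L (array([556.7, 326.9]), array([201.8, 213.8]), 25.6) (array([558.8, 329. ]), array([223.7, 254.5]), 25.6)
R (array([ 573.1, -321.4]), array([213.6, 201.7]), 73.8) (array([ 575.4, -325.2]), array([254.3, 224.3]), 73.8)
big [795. 314.  19.]
mid [688. 388.  10.]
small [597. 594.   6.]
white [ 713. -361.   16.]
jar [ 574. -132.   49.]
choke [579. 130.  31.]
w1 [352. 153.  11.]
w2 [299. 267.  -5.]
red 207 [708.2  82.9  93.3] 102.34628338281004 ((709.2210083007812, 83.18026733398438), (15.90479564666748, 77.83413696289062), 7.745469570159912)
grn 217 [687.8 -74.6  93.4] 101.08137849595141 ((688.6018676757812, -75.51166534423828), (78.84362030029297, 16.81122589111328), 88.72418975830078)
yel 214 [470.9   6.5  93.4] 100.0152967573913 ((471.26995849609375, 6.077365875244141), (15.327364921569824, 77.15864562988281), 4.941782474517822)
cam [ 384.77781671   98.12420981 1316.81482026]
```

View pics/crop1.png

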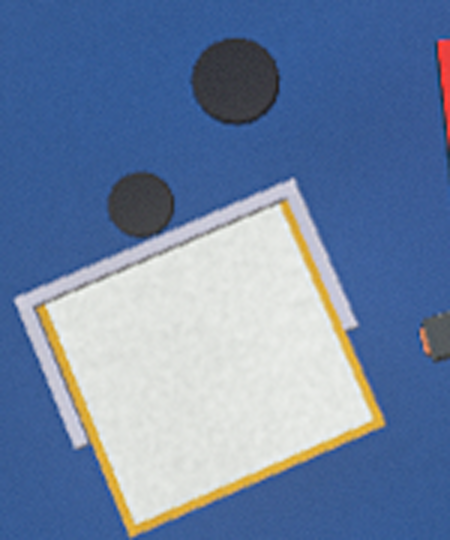

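The crop confirms it. The middle disc lies against the left bay's far kerb, and the big and small ones have no bay. Disc-to-bay distance is about 150 mm, as specified. Next is a small row planner, starting with the approach to red.

```bash
cat > plan.py <<'E'
import sys,json,numpy as np
# usage: plan.py "x y z yaw" of start; then "x y z yaw n grip" waypoints (linear, n rows)
def plan(cur,wps):
    cur=np.array(cur,float);goal=cur.copy();rows=[]
    for x,y,z,yaw,n,g in wps:
        a=goal.copy();goal=np.array([x,y,z,yaw],float)
        for i in range(1,int(n)+1):
            t=a+(goal-a)*i/n;c,s=np.cos(np.radians(cur[3])),np.sin(np.radians(cur[3]))
            d=t[:3]-cur[:3]
            r=np.round([-np.radians(t[3]-cur[3]),(c*d[0]+s*d[1])/1e3,(s*d[0]-c*d[1])/1e3,-d[2]/1e3],3)
            cur[:3]+=np.array([c*r[1]+s*r[2],s*r[1]-c*r[2],-r[3]])*1e3;cur[3]-=np.degrees(r[0])
            rows.append([0,0,*[float(v)+0 for v in r],g])
    for k in range(0,len(rows),10): print(json.dumps(rows[k:k+10]).replace(" ",""))
    print(cur.round(1))
f=lambda s:[float(v) for v in s.split()]
plan(f(sys.argv[1]),[f(s) for s in sys.argv[2:]])
E
python3 plan.py "241.6 -683.5 231.3 19.5" "709.5 83 130 98 20 0.08"
```

```text
[[0,0,-0.069,0.035,-0.028,0.005,0.08],[0,0,-0.068,0.037,-0.026,0.005,0.08],[0,0,-0.069,0.038,-0.023,0.005,0.08],[0,0,-0.068,0.04,-0.021,0.005,0.08],[0,0,-0.069,0.041,-0.018,0.005,0.08],[0,0,-0.068,0.042,-0.015,0.005,0.08],[0,0,-0.069,0.044,-0.012,0.005,0.08],[0,0,-0.068,0.044,-0.009,0.006,0.08],[0,0,-0.069,0.044,-0.006,0.005,0.08],[0,0,-0.068,0.045,-0.003,0.005,0.08]]
[[0,0,-0.069,0.045,0.0,0.005,0.08],[0,0,-0.068,0.045,0.003,0.005,0.08],[0,0,-0.069,0.044,0.007,0.005,0.08],[0,0,-0.068,0.044,0.009,0.005,0.08],[0,0,-0.069,0.043,0.012,0.005,0.08],[0,0,-0.068,0.042,0.015,0.005,0.08],[0,0,-0.069,0.042,0.019,0.005,0.08],[0,0,-0.068,0.039,0.02,0.005,0.08],[0,0,-0.069,0.039,0.024,0.005,0.08],[0,0,-0.068,0.036,0.026,0.005,0.08]]
[709.6  82.9 130.3  98. ]
```

Call:
arm_command(
  moves=[
    [[0, 0, -0.069, 0.035, -0.028, 0.005, 0.08], [0, 0, -0.068, 0.037, -0.026, 0.005, 0.08], [0, 0, -0.069, 0.038, -0.023, 0.005, 0.08], [0, 0, -0.068, 0.04, -0.021, 0.005, 0.08], [0, 0, -0.069, 0.041, -0.018, 0.005, 0.08], [0, 0, -0.068, 0.042, -0.015, 0.005, 0.08], [0, 0, -0.069, 0.044, -0.012, 0.005, 0.08], [0, 0, -0.068, 0.044, -0.009, 0.006, 0.08], [0, 0, -0.069, 0.044, -0.006, 0.005, 0.08], [0, 0, -0.068, 0.045, -0.003, 0.005, 0.08]],
  ],
)

```text
clock: 1.1
tcp_pos: [476.2, -298.8, 179.9]
orientation: [-180.0, 0.0, 58.9]
wrist_force: [0.1, -0.1, 0.5]
grip_width: 0.934
grip_force: 0.0
```

Call:
arm_command(
  moves=[
    [[0, 0, -0.069, 0.045, 0.0, 0.005, 0.08], [0, 0, -0.068, 0.045, 0.003, 0.005, 0.08], [0, 0, -0.069, 0.044, 0.007, 0.005, 0.08], [0, 0, -0.068, 0.044, 0.009, 0.005, 0.08], [0, 0, -0.069, 0.043, 0.012, 0.005, 0.08], [0, 0, -0.068, 0.042, 0.015, 0.005, 0.08], [0, 0, -0.069, 0.042, 0.019, 0.005, 0.08], [0, 0, -0.068, 0.039, 0.02, 0.005, 0.08], [0, 0, -0.069, 0.039, 0.024, 0.005, 0.08], [0, 0, -0.068, 0.036, 0.026, 0.005, 0.08]],
  ],
)

```text
clock: 2.1
tcp_pos: [710.6, 84.3, 129.7]
orientation: [-180.0, 0.0, 98.1]
wrist_force: [1.0, -0.2, 0.3]
grip_width: 0.938
grip_force: 0.0
```

```bash
cat >> h.py <<'E'
def sleeve(f,near,lo=84,hi=106,rad=60):
    T=np.linalg.inv(f["world_to_cam"]);v,u=np.mgrid[:480,:640];d=f["z_map"]
    p=(np.stack([(u-f["cx"])/f["fx"]*d,(v-f["cy"])/f["fy"]*d,d],-1)@T[:3,:3].T+T[:3,3])[d>0]
    q=p[(p[:,2]>lo)&(p[:,2]<hi)&(np.hypot(p[:,0]-near[0],p[:,1]-near[1])<rad)]
    return len(q),q.mean(0).round(1),cv2.minAreaRect(q[:,:2].astype(np.float32))
E
python3 - <<'E'
from h import *
f=grab_frame("wrist");save("w1.png",f);print(sleeve(f,(709,83)));print(state()["tcp_pos"])
E
```

```text
(4458, array([708.2,  86.8,  94.4]), ((708.6903076171875, 83.30392456054688), (16.021642684936523, 79.43281555175781), 8.038985252380371))
[713.24092943  93.55938456 129.14675945]
```

View pics/w1.png

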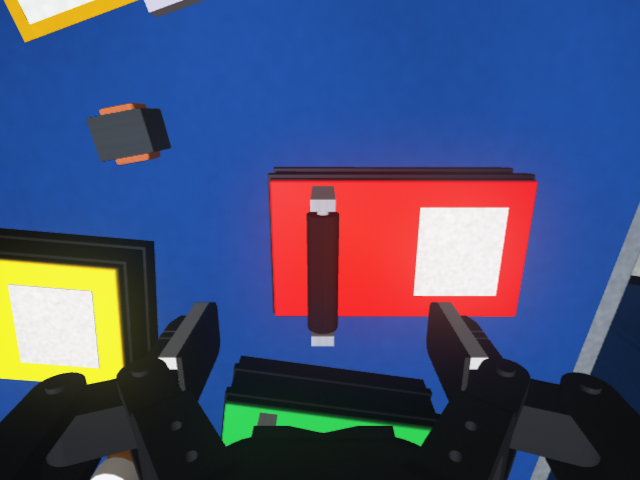

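Wrist view: the red sleeve is at ~(322,270), parallel to the fingers, and depth puts it at (708.7, 83.3) with yaw 8.0, matching the top view. The arm had overshot slightly and is settling. I'll descend and close.

Call:
arm_command(
  moves=[
    [[0, 0, 0, 0, -0.001, 0, 0.08], [0, 0, 0, 0, 0, 0, 0.08], [0, 0, 0, 0, 0, 0.012, 0.08], [0, 0, 0, 0, 0, 0.014, 0.08], [0, 0, 0, 0, 0, 0.014, 0.08], [0, 0, 0, 0, 0, 0.012, 0.08], [0, 0, 0, 0, 0, 0.009, 0.08], [0, 0, 0, 0, 0, 0, 0.08], [0, 0, 0, 0, 0, 0, 0.0], [0, 0, 0, 0, 0, 0, 0.0]],
  ],
)

```text
clock: 3.15
tcp_pos: [709.4, 82.6, 69.8]
orientation: [180.0, -0.0, 98.0]
wrist_force: [0.1, 0.7, 0.2]
grip_width: 0.621
grip_force: 0.0
```

Call:
arm_command(
  moves=[
    [[0, 0, 0, 0, 0, 0, 0.0], [0, 0, 0, 0, 0, 0, 0.0], [0, 0, 0, 0, 0, 0, 0.0], [0, 0, 0, 0, 0, 0, 0.0], [0, 0, 0, 0, 0, 0, 0.0], [0, 0, 0, 0, 0, 0, 0.0], [0, 0, 0, 0, 0, 0, 0.0], [0, 0, 0, 0, 0, 0, 0.0], [0, 0, 0, 0, 0, 0, 0.0], [0, 0, 0, 0, 0, 0, 0.0]],
  ],
)

```text
clock: 4.15
tcp_pos: [709.5, 82.5, 69.7]
orientation: [179.9, 0.0, 98.0]
wrist_force: [0.0, -0.3, 3.9]
grip_width: 0.168
grip_force: 58.7
```

Call:
arm_command(
  moves=[
    [[0, 0, 0, 0, 0, -0.002, 0.0], [0, 0, 0, 0, 0, -0.003, 0.0], [0, 0, 0, 0, 0, -0.003, 0.0], [0, 0, 0, 0, 0, -0.002, 0.0], [0, 0, 0, 0, 0, 0, 0.0], [0, 0, 0, 0, 0, 0, 0.0], [0, 0, 0, 0, 0, 0, 0.0], [0, 0, 0, 0, 0, 0, 0.0], [0, 0, 0, 0, 0, 0, 0.0], [0, 0, 0, 0, 0, 0, 0.0]],
  ],
)

```text
clock: 5.15
tcp_pos: [709.0, 82.4, 79.2]
orientation: [-180.0, -0.0, 98.0]
wrist_force: [-1.8, -0.0, -1.5]
grip_width: 0.165
grip_force: 58.7
```

```bash
cat > force.py <<'E'
from h import *
F=[]
for i in range(6):
    F.append(state()["wrist_force"]); f=grab_frame("top")
F=np.array(F);print(F.mean(0).round(2),F.std(0).round(2),state()["tcp_pos"].round(1),state()["clock"])
E
python3 force.py
```

```text
[-1.22  0.05 -1.1 ] [0.4  0.35 0.44] [709.   82.4  79.3] 5.45
```

Moment balance (Fz·120 + Fx·88 ≈ mg·75) gives about 0.32 kg, so red is empty and goes in the right bay. Yellow blocks its route, so I'll set red down and go to yellow.

```bash
python3 plan.py "709.6 83 79 98" "709.6 83 69 98 2 0" "709.6 83 69 98 5 0.08" "709.6 83 130 98 3 0.08" "600 44.6 130 95.5 3 0.08" "490 13 130 93 3 0.08" "471 6.3 130 93 1 0.08" "471 6.3 130 93 3 0.08"
```

```text
[[0,0,0.0,0.0,0.0,0.005,0.0],[0,0,0.0,0.0,0.0,0.005,0.0],[0,0,0.0,0.0,0.0,0.0,0.08],[0,0,0.0,0.0,0.0,0.0,0.08],[0,0,0.0,0.0,0.0,0.0,0.08],[0,0,0.0,0.0,0.0,0.0,0.08],[0,0,0.0,0.0,0.0,0.0,0.08],[0,0,0.0,0.0,0.0,-0.02,0.08],[0,0,0.0,0.0,0.0,-0.021,0.08],[0,0,0.0,0.0,0.0,-0.02,0.08]]
[[0,0,0.015,-0.008,-0.038,0.0,0.08],[0,0,0.014,-0.008,-0.038,0.0,0.08],[0,0,0.015,-0.008,-0.038,0.0,0.08],[0,0,0.014,-0.007,-0.037,0.0,0.08],[0,0,0.015,-0.008,-0.037,0.0,0.08],[0,0,0.014,-0.008,-0.038,0.0,0.08],[0,0,0.0,-0.006,-0.019,0.0,0.08],[0,0,0.0,0.0,0.0,0.0,0.08],[0,0,0.0,0.0,0.0,0.0,0.08],[0,0,0.0,0.0,0.0,0.0,0.08]]
[471.1   6.  130.   93. ]
```

Call:
arm_command(
  moves=[
    [[0, 0, 0, 0, 0, 0.005, 0.0], [0, 0, 0, 0, 0, 0.005, 0.0], [0, 0, 0, 0, 0, 0, 0.08], [0, 0, 0, 0, 0, 0, 0.08], [0, 0, 0, 0, 0, 0, 0.08], [0, 0, 0, 0, 0, 0, 0.08], [0, 0, 0, 0, 0, 0, 0.08], [0, 0, 0, 0, 0, -0.02, 0.08], [0, 0, 0, 0, 0, -0.021, 0.08], [0, 0, 0, 0, 0, -0.02, 0.08]],
  ],
)

```text
clock: 6.45
tcp_pos: [709.0, 82.5, 130.9]
orientation: [-180.0, -0.0, 98.0]
wrist_force: [0.6, 0.6, -0.5]
grip_width: 0.94
grip_force: 0.0
```

Call:
arm_command(
  moves=[
    [[0, 0, 0.015, -0.008, -0.038, 0, 0.08], [0, 0, 0.014, -0.008, -0.038, 0, 0.08], [0, 0, 0.015, -0.008, -0.038, 0, 0.08], [0, 0, 0.014, -0.007, -0.037, 0, 0.08], [0, 0, 0.015, -0.008, -0.037, 0, 0.08], [0, 0, 0.014, -0.008, -0.038, 0, 0.08], [0, 0, 0, -0.006, -0.019, 0, 0.08], [0, 0, 0, 0, 0, 0, 0.08], [0, 0, 0, 0, 0, 0, 0.08], [0, 0, 0, 0, 0, 0, 0.08]],
  ],
)

```text
clock: 7.45
tcp_pos: [471.8, 6.0, 130.4]
orientation: [179.9, -0.0, 93.0]
wrist_force: [1.3, -0.2, -0.8]
grip_width: 0.937
grip_force: 0.0
```

```bash
python3 - <<'E'
from h import *
f=grab_frame("wrist");print(sleeve(f,(471,6)));print(state()["tcp_pos"],state()["orientation"],state()["joint_positions"].round())
E
```

```text
(4454, array([470.1,   9.6,  94.5]), ((470.3411865234375, 6.202121734619141), (15.996071815490723, 79.79380798339844), 2.9962985515594482))
[471.72000063   6.04025056 130.31480072] [ 1.79933964e+02 -2.53775687e-02  9.29957665e+01] [  5.  27. -18. 129.  19.  26. -25.]
```

Yellow's sleeve is at (470.3, 6.2) with yaw 3.0, as expected. Descend, grip, tip.

Call:
arm_command(
  moves=[
    [[0, 0, 0, 0, -0.001, 0.012, 0.08], [0, 0, 0, 0, 0, 0.014, 0.08], [0, 0, 0, 0, 0, 0.014, 0.08], [0, 0, 0, 0, 0, 0.012, 0.08], [0, 0, 0, 0, 0, 0.009, 0.08], [0, 0, 0, 0, 0, 0, 0.0], [0, 0, 0, 0, 0, 0, 0.0], [0, 0, 0, 0, 0, 0, 0.0], [0, 0, 0, 0, 0, 0, 0.0], [0, 0, 0, 0, 0, 0, 0.0]],
  ],
)

```text
clock: 8.5
tcp_pos: [470.4, 5.6, 69.9]
orientation: [179.9, -0.0, 93.0]
wrist_force: [1.3, -0.5, 4.0]
grip_width: 0.166
grip_force: 58.4
```

Call:
arm_command(
  moves=[
    [[0, 0, 0, 0, 0, 0, 0.0], [0, 0, 0, 0, 0, 0, 0.0], [0, 0, 0, 0, 0, 0, 0.0], [0, 0, 0, 0, 0, -0.003, 0.0], [0, 0, 0, 0, 0, -0.004, 0.0], [0, 0, 0, 0, 0, -0.003, 0.0], [0, 0, 0, 0, 0, 0, 0.0], [0, 0, 0, 0, 0, 0, 0.0], [0, 0, 0, 0, 0, 0, 0.0], [0, 0, 0, 0, 0, 0, 0.0]],
  ],
)

```text
clock: 9.5
tcp_pos: [468.7, 5.3, 79.1]
orientation: [-179.9, 0.0, 93.0]
wrist_force: [-2.8, 0.1, -2.7]
grip_width: 0.162
grip_force: 59.2
```

```bash
python3 force.py
```

```text
[-3.3  -0.42 -2.55] [0.37 0.37 0.66] [469.1   5.4  79.2] 9.8
```

About 590/75 ≈ 7.9 N, or 0.8 kg, so yellow is loaded and goes in the left bay, at its far side (b=+50). I'll drag it back behind the choke, across, then push it in.

```bash
python3 - <<'E'
from h import *
f=dict(np.load("top0.npz"))
for uv in((307,333),(300,328),(300,342),(262,361),(248,352)):print("wr",P(f,*uv,8).round())
for uv in((306,235),(320,235),(306,249),(320,249)):print("ch",P(f,*uv,15).round())
E
python3 plan.py "470 6 79 93" "424 20 79 93 4 0" "420 150 79 102 7 0" "410 230 79 115.6 5 0"  "396 305 79 115.6 4 0"  "491 351 79 115.6 8 0" "491 351 79 115.6 2 0"
```

```text
wr [357. 136.   8.]
wr [368. 154.   8.]
wr [335. 152.   8.]
wr [287. 243.   8.]
wr [307. 278.   8.]
ch [598. 146.  15.]
ch [599. 111.  15.]
ch [563. 145.  15.]
ch [564. 110.  15.]
[[0,0,0.0,0.004,-0.011,0.0,0.0],[0,0,0.0,0.004,-0.012,0.0,0.0],[0,0,0.0,0.004,-0.011,0.0,0.0],[0,0,0.0,0.004,-0.011,0.0,0.0],[0,0,-0.022,0.019,0.0,0.0,0.0],[0,0,-0.023,0.019,0.001,0.0,0.0],[0,0,-0.022,0.018,0.001,0.0,0.0],[0,0,-0.023,0.019,0.002,0.0,0.0],[0,0,-0.022,0.018,0.002,0.0,0.0],[0,0,-0.023,0.018,0.002,0.0,0.0]]
[[0,0,-0.022,0.019,0.003,0.0,0.0],[0,0,-0.048,0.016,0.002,0.0,0.0],[0,0,-0.047,0.016,0.002,0.0,0.0],[0,0,-0.047,0.016,0.003,0.0,0.0],[0,0,-0.048,0.015,0.003,0.0,0.0],[0,0,-0.047,0.016,0.005,0.0,0.0],[0,0,0.0,0.018,0.005,0.0,0.0],[0,0,0.0,0.019,0.005,0.0,0.0],[0,0,0.0,0.018,0.005,0.0,0.0],[0,0,0.0,0.019,0.004,0.0,0.0]]
[[0,0,0.0,0.0,0.014,0.0,0.0],[0,0,0.0,0.0,0.013,0.0,0.0],[0,0,0.0,0.0,0.013,0.0,0.0],[0,0,0.0,0.0,0.013,0.0,0.0],[0,0,0.0,0.0,0.013,0.0,0.0],[0,0,0.0,0.0,0.014,0.0,0.0],[0,0,0.0,0.0,0.013,0.0,0.0],[0,0,0.0,0.0,0.013,0.0,0.0],[0,0,0.0,0.0,0.0,0.0,0.0],[0,0,0.0,0.0,0.0,0.0,0.0]]
[491.1 350.9  79.  115.6]
```

Positions confirmed. First leg:

Call:
arm_command(
  moves=[
    [[0, 0, 0, 0.004, -0.011, 0, 0], [0, 0, 0, 0.004, -0.012, 0, 0], [0, 0, 0, 0.004, -0.011, 0, 0], [0, 0, 0, 0.004, -0.011, 0, 0], [0, 0, -0.022, 0.019, 0, 0, 0], [0, 0, -0.023, 0.019, 0.001, 0, 0], [0, 0, -0.022, 0.018, 0.001, 0, 0], [0, 0, -0.023, 0.019, 0.002, 0, 0], [0, 0, -0.022, 0.018, 0.002, 0, 0], [0, 0, -0.023, 0.018, 0.002, 0, 0]],
  ],
)

```text
clock: 10.8
tcp_pos: [418.5, 130.8, 79.3]
orientation: [-179.9, 0.0, 100.8]
wrist_force: [0.6, -1.2, -6.2]
grip_width: 0.166
grip_force: 59.4
```

```bash
python3 - <<'E'
from h import *
f=grab_frame("top");save("t2.png",f,(150,110,470,370),2.4);print(state()["tcp_pos"],state()["orientation"],state()["joint_positions"].round())
E
```

```text
[418.90626245 134.37889275  79.37032444] [ 1.79950817e+02 -1.09229741e-01  1.01027234e+02] [-17.  31. -11. 135.  23.  15. -38.]
```

View pics/t2.png

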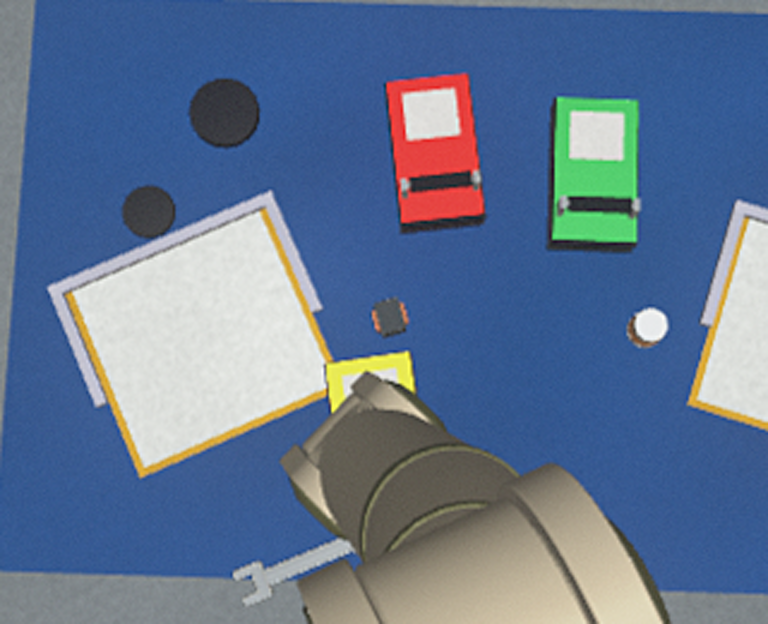

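The choke (390,317 in the crop) is clear of yellow's front edge (y≈355). Continuing.

Call:
arm_command(
  moves=[
    [[0, 0, -0.022, 0.019, 0.003, 0, 0], [0, 0, -0.048, 0.016, 0.002, 0, 0], [0, 0, -0.047, 0.016, 0.002, 0, 0], [0, 0, -0.047, 0.016, 0.003, 0, 0], [0, 0, -0.048, 0.015, 0.003, 0, 0], [0, 0, -0.047, 0.016, 0.005, 0, 0], [0, 0, 0, 0.018, 0.005, 0, 0], [0, 0, 0, 0.019, 0.005, 0, 0], [0, 0, 0, 0.018, 0.005, 0, 0], [0, 0, 0, 0.019, 0.004, 0, 0]],
  ],
)

```text
clock: 11.85
tcp_pos: [394.6, 305.8, 79.2]
orientation: [-180.0, 0.0, 115.7]
wrist_force: [-0.4, -1.7, -5.6]
grip_width: 0.17
grip_force: 59.4
```

Call:
arm_command(
  moves=[
    [[0, 0, 0, 0, 0.014, 0, 0], [0, 0, 0, 0, 0.013, 0, 0], [0, 0, 0, 0, 0.013, 0, 0], [0, 0, 0, 0, 0.013, 0, 0], [0, 0, 0, 0, 0.013, 0, 0], [0, 0, 0, 0, 0.014, 0, 0], [0, 0, 0, 0, 0.013, 0, 0], [0, 0, 0, 0, 0.013, 0, 0], [0, 0, 0, 0, 0, 0, 0], [0, 0, 0, 0, 0, 0, 0]],
  ],
)

```text
clock: 12.85
tcp_pos: [491.3, 350.6, 79.0]
orientation: [180.0, -0.0, 115.5]
wrist_force: [0.8, 0.2, -5.4]
grip_width: 0.165
grip_force: 59.5
```

```bash
python3 - <<'E'
from h import *
f=grab_frame("scene");save("s2.png",f);print(state()["tcp_pos"],state()["orientation"],state()["joint_positions"].round())
E
```

```text
[490.78825058 350.33330717  79.07132526] [ 1.79983243e+02 -8.40265920e-03  1.15543170e+02] [-29.  38. -17. 114.  21.  31. -36.]
```

View pics/s2.png

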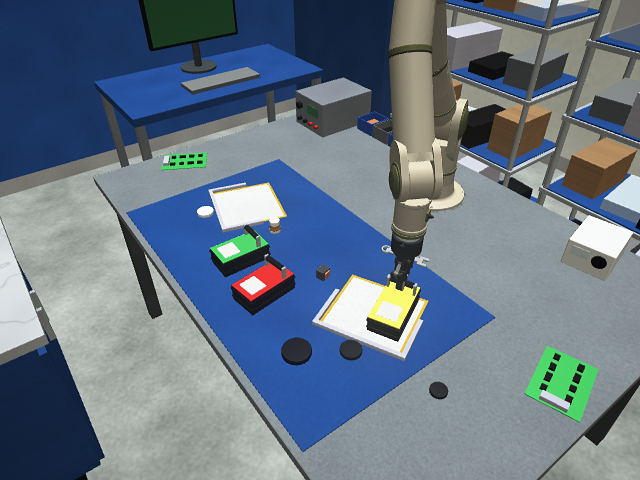

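Yellow is inside the left bay at (395,305). I'll lower, release and go to green.

```bash
python3 plan.py "491 351 79 115.6" "491 351 69 115.6 2 0" "491 351 69 115.6 4 0.08" "491 351 130 115.6 4 0.08" "670 -38 130 91 12 0.08" "689 -76 130 89.2 3 0.08" "689 -76 130 89.2 5 0.08"
```

```text
[[0,0,0.0,0.0,0.0,0.005,0.0],[0,0,0.0,0.0,0.0,0.005,0.0],[0,0,0.0,0.0,0.0,0.0,0.08],[0,0,0.0,0.0,0.0,0.0,0.08],[0,0,0.0,0.0,0.0,0.0,0.08],[0,0,0.0,0.0,0.0,0.0,0.08],[0,0,0.0,0.0,0.0,-0.015,0.08],[0,0,0.0,0.0,0.0,-0.016,0.08],[0,0,0.0,0.0,0.0,-0.015,0.08],[0,0,0.0,0.0,0.0,-0.015,0.08]]
[[0,0,0.036,-0.036,-0.001,0.0,0.08],[0,0,0.036,-0.035,0.001,0.0,0.08],[0,0,0.035,-0.036,0.002,0.0,0.08],[0,0,0.036,-0.035,0.003,0.0,0.08],[0,0,0.036,-0.036,0.005,0.0,0.08],[0,0,0.036,-0.035,0.006,0.0,0.08],[0,0,0.035,-0.035,0.007,0.0,0.08],[0,0,0.036,-0.035,0.008,0.0,0.08],[0,0,0.036,-0.034,0.01,0.0,0.08],[0,0,0.036,-0.034,0.01,0.0,0.08]]
[[0,0,0.036,-0.034,0.012,0.0,0.08],[0,0,0.035,-0.033,0.014,0.0,0.08],[0,0,0.011,-0.013,0.006,0.0,0.08],[0,0,0.01,-0.012,0.006,0.0,0.08],[0,0,0.011,-0.013,0.006,0.0,0.08],[0,0,0.0,0.0,0.0,0.0,0.08],[0,0,0.0,0.0,0.0,0.0,0.08],[0,0,0.0,0.0,0.0,0.0,0.08],[0,0,0.0,0.0,0.0,0.0,0.08],[0,0,0.0,0.0,0.0,0.0,0.08]]
[688.6 -75.9 130.   89.2]
```

Call:
arm_command(
  moves=[
    [[0, 0, 0, 0, 0, 0.005, 0.0], [0, 0, 0, 0, 0, 0.005, 0.0], [0, 0, 0, 0, 0, 0, 0.08], [0, 0, 0, 0, 0, 0, 0.08], [0, 0, 0, 0, 0, 0, 0.08], [0, 0, 0, 0, 0, 0, 0.08], [0, 0, 0, 0, 0, -0.015, 0.08], [0, 0, 0, 0, 0, -0.016, 0.08], [0, 0, 0, 0, 0, -0.015, 0.08], [0, 0, 0, 0, 0, -0.015, 0.08]],
  ],
)

```text
clock: 13.9
tcp_pos: [490.8, 350.5, 131.9]
orientation: [180.0, -0.0, 115.6]
wrist_force: [0.7, -0.4, 0.0]
grip_width: 0.937
grip_force: 0.0
```

Call:
arm_command(
  moves=[
    [[0, 0, 0.036, -0.036, -0.001, 0, 0.08], [0, 0, 0.036, -0.035, 0.001, 0, 0.08], [0, 0, 0.035, -0.036, 0.002, 0, 0.08], [0, 0, 0.036, -0.035, 0.003, 0, 0.08], [0, 0, 0.036, -0.036, 0.005, 0, 0.08], [0, 0, 0.036, -0.035, 0.006, 0, 0.08], [0, 0, 0.035, -0.035, 0.007, 0, 0.08], [0, 0, 0.036, -0.035, 0.008, 0, 0.08], [0, 0, 0.036, -0.034, 0.01, 0, 0.08], [0, 0, 0.036, -0.034, 0.01, 0, 0.08]],
  ],
)

```text
clock: 14.9
tcp_pos: [639.8, 24.8, 131.4]
orientation: [179.9, -0.0, 95.0]
wrist_force: [0.6, 0.7, -0.5]
grip_width: 0.934
grip_force: 0.0
```

Call:
arm_command(
  moves=[
    [[0, 0, 0.036, -0.034, 0.012, 0, 0.08], [0, 0, 0.035, -0.033, 0.014, 0, 0.08], [0, 0, 0.011, -0.013, 0.006, 0, 0.08], [0, 0, 0.01, -0.012, 0.006, 0, 0.08], [0, 0, 0.011, -0.013, 0.006, 0, 0.08], [0, 0, 0, 0, 0, 0, 0.08], [0, 0, 0, 0, 0, 0, 0.08], [0, 0, 0, 0, 0, 0, 0.08], [0, 0, 0, 0, 0, 0, 0.08], [0, 0, 0, 0, 0, 0, 0.08]],
  ],
)

```text
clock: 15.9
tcp_pos: [687.8, -75.9, 130.3]
orientation: [-180.0, -0.0, 89.2]
wrist_force: [0.3, -0.8, -0.1]
grip_width: 0.936
grip_force: 0.0
```

```bash
python3 - <<'E'
from h import *
f=grab_frame("wrist");print(sleeve(f,(689,-76)));print(state()["tcp_pos"],state()["orientation"])
f=grab_frame("top");np.savez("t3.npz",**f);print(sleeve(f,(491,351)))
E
```

```text
(4459, array([688.2, -72.5,  94.5]), ((688.2455444335938, -75.9386215209961), (79.75679016113281, 16.014007568359375), 89.27448272705078))
[687.861669   -76.10047805 130.31627962] [-1.79996393e+02 -4.71761656e-03  8.91922242e+01]
(225, array([487.3, 350.4,  93.3]), ((487.89422607421875, 350.56585693359375), (15.789820671081543, 79.60151672363281), 25.928884506225586))
```

Green's sleeve is at (688.2, -75.9), aligned with the tool. Yellow sits at grip (488,351), yaw 25.9, as intended. Grip and tip green.

Call:
arm_command(
  moves=[
    [[0, 0, 0, 0, 0, 0.012, 0.08], [0, 0, 0, 0, 0, 0.014, 0.08], [0, 0, 0, 0, 0, 0.014, 0.08], [0, 0, 0, 0, 0, 0.012, 0.08], [0, 0, 0, 0, 0, 0.009, 0.08], [0, 0, 0, 0, 0, 0, 0.0], [0, 0, 0, 0, 0, 0, 0.0], [0, 0, 0, 0, 0, 0, 0.0], [0, 0, 0, 0, 0, 0, 0.0], [0, 0, 0, 0, 0, 0, 0.0]],
  ],
)

```text
clock: 17.0
tcp_pos: [688.8, -76.7, 70.1]
orientation: [179.9, -0.0, 89.1]
wrist_force: [2.3, 0.3, 0.6]
grip_width: 0.166
grip_force: 58.4
```

Call:
arm_command(
  moves=[
    [[0, 0, 0, 0, 0, 0, 0.0], [0, 0, 0, 0, 0, 0, 0.0], [0, 0, 0, 0, 0, 0, 0.0], [0, 0, 0, 0, 0, -0.003, 0.0], [0, 0, 0, 0, 0, -0.004, 0.0], [0, 0, 0, 0, 0, -0.003, 0.0], [0, 0, 0, 0, 0, 0, 0.0], [0, 0, 0, 0, 0, 0, 0.0], [0, 0, 0, 0, 0, 0, 0.0], [0, 0, 0, 0, 0, 0, 0.0]],
  ],
)

```text
clock: 18.0
tcp_pos: [687.2, -76.8, 79.0]
orientation: [-179.9, 0.0, 89.1]
wrist_force: [-3.0, -0.2, -2.0]
grip_width: 0.167
grip_force: 59.2
```

```bash
python3 force.py
```

```text
[-2.94  0.09 -2.64] [0.65 0.24 0.58] [687.8 -76.7  79.2] 18.3
```

About 7.6 N, or 0.77 kg, so green is loaded and goes in the left bay beside yellow (b=-52).

```bash
python3 plan.py "688.6 -76 79 89.2" "625 -25 79 89.2 4 0" "424 -25 79 90 9 0" "424 20 79 93 2 0" "420 150 79 102 7 0" "440 213 79 115.6 5 0"  "535 258 79 115.6 8 0" "535 258 79 115.6 2 0" "535 258 69 115.6 3 0"
```

```text
[[0,0,0.0,0.013,-0.016,0.0,0.0],[0,0,0.0,0.012,-0.016,0.0,0.0],[0,0,0.0,0.013,-0.016,0.0,0.0],[0,0,0.0,0.012,-0.016,0.0,0.0],[0,0,-0.002,0.0,-0.023,0.0,0.0],[0,0,-0.001,0.0,-0.022,0.0,0.0],[0,0,-0.002,-0.001,-0.022,0.0,0.0],[0,0,-0.001,0.0,-0.023,0.0,0.0],[0,0,-0.002,0.0,-0.022,0.0,0.0],[0,0,-0.001,0.0,-0.022,0.0,0.0]]
[[0,0,-0.002,0.0,-0.023,0.0,0.0],[0,0,-0.001,0.0,-0.022,0.0,0.0],[0,0,-0.002,0.0,-0.022,0.0,0.0],[0,0,-0.026,0.022,0.0,0.0,0.0],[0,0,-0.026,0.023,0.0,0.0,0.0],[0,0,-0.023,0.018,0.001,0.0,0.0],[0,0,-0.022,0.019,0.0,0.0,0.0],[0,0,-0.023,0.018,0.002,0.0,0.0],[0,0,-0.022,0.019,0.001,0.0,0.0],[0,0,-0.023,0.018,0.002,0.0,0.0]]
[[0,0,-0.022,0.019,0.003,0.0,0.0],[0,0,-0.022,0.018,0.003,0.0,0.0],[0,0,-0.048,0.011,0.006,0.0,0.0],[0,0,-0.047,0.012,0.007,0.0,0.0],[0,0,-0.048,0.01,0.008,0.0,0.0],[0,0,-0.047,0.011,0.008,0.0,0.0],[0,0,-0.048,0.01,0.009,0.0,0.0],[0,0,0.0,0.0,0.013,0.0,0.0],[0,0,0.0,0.0,0.013,0.0,0.0],[0,0,0.0,0.0,0.013,0.0,0.0]]
[[0,0,0.0,0.0,0.013,0.0,0.0],[0,0,0.0,0.0,0.013,0.0,0.0],[0,0,0.0,0.0,0.014,0.0,0.0],[0,0,0.0,-0.001,0.013,0.0,0.0],[0,0,0.0,0.0,0.013,0.0,0.0],[0,0,0.0,0.0,0.0,0.0,0.0],[0,0,0.0,0.0,0.0,0.0,0.0],[0,0,0.0,0.0,0.0,0.003,0.0],[0,0,0.0,0.0,0.0,0.004,0.0],[0,0,0.0,0.0,0.0,0.003,0.0]]
[535.4 257.7  69.  115.6]
```

Call:
arm_command(
  moves=[
    [[0, 0, 0, 0.013, -0.016, 0, 0], [0, 0, 0, 0.012, -0.016, 0, 0], [0, 0, 0, 0.013, -0.016, 0, 0], [0, 0, 0, 0.012, -0.016, 0, 0], [0, 0, -0.002, 0, -0.023, 0, 0], [0, 0, -0.001, 0, -0.022, 0, 0], [0, 0, -0.002, -0.001, -0.022, 0, 0], [0, 0, -0.001, 0, -0.023, 0, 0], [0, 0, -0.002, 0, -0.022, 0, 0], [0, 0, -0.001, 0, -0.022, 0, 0]],
  ],
)

```text
clock: 19.3
tcp_pos: [491.6, -24.9, 79.6]
orientation: [179.8, -0.0, 89.7]
wrist_force: [0.9, -0.1, -6.2]
grip_width: 0.161
grip_force: 59.6
```

Call:
arm_command(
  moves=[
    [[0, 0, -0.002, 0, -0.023, 0, 0], [0, 0, -0.001, 0, -0.022, 0, 0], [0, 0, -0.002, 0, -0.022, 0, 0], [0, 0, -0.026, 0.022, 0, 0, 0], [0, 0, -0.026, 0.023, 0, 0, 0], [0, 0, -0.023, 0.018, 0.001, 0, 0], [0, 0, -0.022, 0.019, 0, 0, 0], [0, 0, -0.023, 0.018, 0.002, 0, 0], [0, 0, -0.022, 0.019, 0.001, 0, 0], [0, 0, -0.023, 0.018, 0.002, 0, 0]],
  ],
)

```text
clock: 20.3
tcp_pos: [421.4, 113.4, 79.5]
orientation: [179.9, -0.0, 99.4]
wrist_force: [0.2, -1.1, -5.4]
grip_width: 0.165
grip_force: 59.8
```

Call:
arm_command(
  moves=[
    [[0, 0, -0.022, 0.019, 0.003, 0, 0], [0, 0, -0.022, 0.018, 0.003, 0, 0], [0, 0, -0.048, 0.011, 0.006, 0, 0], [0, 0, -0.047, 0.012, 0.007, 0, 0], [0, 0, -0.048, 0.01, 0.008, 0, 0], [0, 0, -0.047, 0.011, 0.008, 0, 0], [0, 0, -0.048, 0.01, 0.009, 0, 0], [0, 0, 0, 0, 0.013, 0, 0], [0, 0, 0, 0, 0.013, 0, 0], [0, 0, 0, 0, 0.013, 0, 0]],
  ],
)

```text
clock: 21.3
tcp_pos: [476.0, 229.6, 79.2]
orientation: [-180.0, 0.0, 115.5]
wrist_force: [-1.8, -1.5, -1.9]
grip_width: 0.163
grip_force: 60.0
```

Call:
arm_command(
  moves=[
    [[0, 0, 0, 0, 0.013, 0, 0], [0, 0, 0, 0, 0.013, 0, 0], [0, 0, 0, 0, 0.014, 0, 0], [0, 0, 0, -0.001, 0.013, 0, 0], [0, 0, 0, 0, 0.013, 0, 0], [0, 0, 0, 0, 0, 0, 0], [0, 0, 0, 0, 0, 0, 0], [0, 0, 0, 0, 0, 0.003, 0], [0, 0, 0, 0, 0, 0.004, 0], [0, 0, 0, 0, 0, 0.003, 0]],
  ],
)

```text
clock: 22.3
tcp_pos: [534.1, 256.6, 69.6]
orientation: [-179.9, 0.0, 115.6]
wrist_force: [-12.1, -6.3, 44.3]
grip_width: 0.165
grip_force: 65.1
```

```bash
python3 plan.py "535 258 69 115.6" "535 258 69 115.6 5 0.08" "535 258 130 115.6 4 0.08" "535 258 130 115.6 1 0.08" "695 97 130 100 7 0.08" "708.7 83.3 130 98 2 0.08" "708.7 83.3 130 98 3 0.08" "708.7 83.3 130 98 1 0.08"
```

```text
[[0,0,0.0,0.0,0.0,0.0,0.08],[0,0,0.0,0.0,0.0,0.0,0.08],[0,0,0.0,0.0,0.0,0.0,0.08],[0,0,0.0,0.0,0.0,0.0,0.08],[0,0,0.0,0.0,0.0,0.0,0.08],[0,0,0.0,0.0,0.0,-0.015,0.08],[0,0,0.0,0.0,0.0,-0.016,0.08],[0,0,0.0,0.0,0.0,-0.015,0.08],[0,0,0.0,0.0,0.0,-0.015,0.08],[0,0,0.0,0.0,0.0,0.0,0.08]]
[[0,0,0.039,-0.031,0.011,0.0,0.08],[0,0,0.039,-0.03,0.012,0.0,0.08],[0,0,0.039,-0.03,0.013,0.0,0.08],[0,0,0.039,-0.029,0.014,0.0,0.08],[0,0,0.038,-0.028,0.015,0.0,0.08],[0,0,0.039,-0.028,0.016,0.0,0.08],[0,0,0.039,-0.028,0.018,0.0,0.08],[0,0,0.018,-0.008,0.005,0.0,0.08],[0,0,0.017,-0.007,0.006,0.0,0.08],[0,0,0.0,0.0,0.0,0.0,0.08]]
[[0,0,0.0,0.0,0.0,0.0,0.08],[0,0,0.0,0.0,0.0,0.0,0.08],[0,0,0.0,0.0,0.0,0.0,0.08]]
[708.6  83.7 130.   98. ]
```

Call:
arm_command(
  moves=[
    [[0, 0, 0, 0, 0, -0.001, 0.08], [0, 0, 0, 0, 0, 0, 0.08], [0, 0, 0, 0, 0, 0, 0.08], [0, 0, 0, 0, 0, 0, 0.08], [0, 0, 0, 0, 0, 0, 0.08], [0, 0, 0, 0, 0, -0.015, 0.08], [0, 0, 0, 0, 0, -0.015, 0.08], [0, 0, 0, 0, 0, -0.015, 0.08], [0, 0, 0, 0, 0, -0.015, 0.08], [0, 0, 0, 0, 0, 0, 0.08]],
  ],
)

```text
clock: 23.3
tcp_pos: [536.0, 257.6, 131.9]
orientation: [179.8, -0.0, 115.5]
wrist_force: [1.0, -0.1, 0.1]
grip_width: 0.939
grip_force: 0.0
```

Call:
arm_command(
  moves=[
    [[0, 0, 0.039, -0.031, 0.011, 0, 0.08], [0, 0, 0.039, -0.03, 0.012, 0, 0.08], [0, 0, 0.039, -0.03, 0.013, 0, 0.08], [0, 0, 0.039, -0.029, 0.014, 0, 0.08], [0, 0, 0.038, -0.028, 0.015, 0, 0.08], [0, 0, 0.039, -0.028, 0.016, 0, 0.08], [0, 0, 0.039, -0.028, 0.018, 0, 0.08], [0, 0, 0.018, -0.008, 0.005, 0, 0.08], [0, 0, 0.017, -0.007, 0.006, 0, 0.08], [0, 0, 0, 0, 0, 0, 0.08]],
  ],
)

```text
clock: 24.3
tcp_pos: [708.6, 82.4, 129.6]
orientation: [-180.0, 0.0, 97.9]
wrist_force: [-0.7, -0.1, 0.0]
grip_width: 0.936
grip_force: 0.0
```

Call:
arm_command(
  moves=[
    [[0, 0, 0, 0, 0, 0, 0.08], [0, 0, 0, 0, 0, 0, 0.08], [0, 0, 0, 0, 0, 0, 0.08], [0, 0, 0, 0, 0, 0.012, 0.08], [0, 0, 0, 0, 0, 0.014, 0.08], [0, 0, 0, 0, 0, 0.014, 0.08], [0, 0, 0, 0, 0, 0, 0.08], [0, 0, 0, 0, 0, 0, 0.08], [0, 0, 0, 0, 0, 0, 0.08], [0, 0, 0, 0, 0, 0, 0.08]],
  ],
)

```text
clock: 25.3
tcp_pos: [708.8, 82.7, 90.8]
orientation: [180.0, -0.0, 98.0]
wrist_force: [-0.7, 0.7, 0.1]
grip_width: 0.937
grip_force: 0.0
```

```bash
python3 - <<'E'
from h import *
f=grab_frame("wrist");print(sleeve(f,(708,83)));print(state()["tcp_pos"],state()["orientation"])
f=grab_frame("top");print(sleeve(f,(491,351)),sleeve(f,(535,258)));save("t4.png",f,(150,110,470,370),2.4)
E
```

```text
(6986, array([706.6,  87.3,  94.9]), ((705.9896850585938, 85.67546844482422), (71.72167205810547, 80.27427673339844), 58.4311637878418))
[708.80075853  82.70214545  90.83374002] [ 1.79947782e+02 -2.80718590e-03  9.79611046e+01]
(225, array([487.4, 350.4,  93. ]), ((487.8525390625, 350.5489196777344), (15.945887565612793, 79.23371124267578), 25.594871520996094)) (218, array([531.7, 257.3,  93.6]), ((532.1717529296875, 257.37750244140625), (16.678810119628906, 78.27731323242188), 24.679443359375))
```

View pics/t4.png

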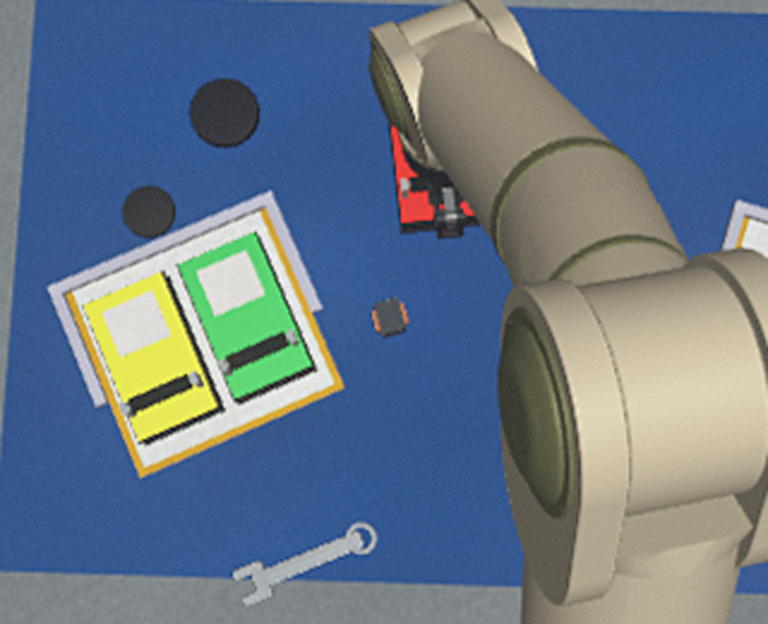

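Yellow and green lie side by side in the left bay, crop (150,360) and (245,315), with wrench and choke untouched. Now grip red and drag it to the middle of the right bay.

Call:
arm_command(
  moves=[
    [[0, 0, 0, 0, 0, 0.012, 0.08], [0, 0, 0, 0, 0, 0.009, 0.08], [0, 0, 0, 0, 0, 0, 0.0], [0, 0, 0, 0, 0, 0, 0.0], [0, 0, 0, 0, 0, 0, 0.0], [0, 0, 0, 0, 0, 0, 0.0], [0, 0, 0, 0, 0, 0, 0.0], [0, 0, 0, 0, 0, 0, 0.0], [0, 0, 0, 0, 0, -0.005, 0.0], [0, 0, 0, 0, 0, -0.005, 0.0]],
  ],
)

```text
clock: 26.4
tcp_pos: [708.1, 82.6, 79.3]
orientation: [-179.9, 0.0, 98.0]
wrist_force: [-0.8, -0.2, -2.6]
grip_width: 0.167
grip_force: 58.7
```

```bash
python3 plan.py "708.6 83.5 79 98" "640 20 79 94 4 0" "424 -10 79 90 10 0" "418 -90 79 86 4 0" "410 -150 79 80 3 0" "427 -278 79 73.8 6 0"  "528 -307 79 73.8 8 0" "528 -307 79 73.8 2 0" "528 -307 70 73.8 3 0"
```

```text
[[0,0,0.017,-0.013,-0.019,0.0,0.0],[0,0,0.018,-0.014,-0.019,0.0,0.0],[0,0,0.017,-0.014,-0.019,0.0,0.0],[0,0,0.018,-0.014,-0.018,0.0,0.0],[0,0,0.007,-0.002,-0.022,0.0,0.0],[0,0,0.007,-0.001,-0.022,0.0,0.0],[0,0,0.007,-0.002,-0.022,0.0,0.0],[0,0,0.007,-0.002,-0.021,0.0,0.0],[0,0,0.007,-0.002,-0.022,0.0,0.0],[0,0,0.007,-0.003,-0.022,0.0,0.0]]
[[0,0,0.007,-0.002,-0.021,0.0,0.0],[0,0,0.007,-0.002,-0.022,0.0,0.0],[0,0,0.007,-0.003,-0.022,0.0,0.0],[0,0,0.007,-0.003,-0.021,0.0,0.0],[0,0,0.017,-0.02,-0.002,0.0,0.0],[0,0,0.018,-0.02,-0.001,0.0,0.0],[0,0,0.017,-0.02,-0.001,0.0,0.0],[0,0,0.017,-0.02,0.0,0.0,0.0],[0,0,0.035,-0.02,-0.001,0.0,0.0],[0,0,0.035,-0.02,-0.001,0.0,0.0]]
[[0,0,0.035,-0.021,0.0,0.0,0.0],[0,0,0.018,-0.02,0.007,0.0,0.0],[0,0,0.018,-0.021,0.007,0.0,0.0],[0,0,0.018,-0.02,0.007,0.0,0.0],[0,0,0.018,-0.02,0.007,0.0,0.0],[0,0,0.018,-0.02,0.008,0.0,0.0],[0,0,0.018,-0.02,0.009,0.0,0.0],[0,0,0.0,0.0,0.013,0.0,0.0],[0,0,0.0,0.0,0.013,0.0,0.0],[0,0,0.0,0.0,0.013,0.0,0.0]]
[[0,0,0.0,0.0,0.013,0.0,0.0],[0,0,0.0,0.0,0.013,0.0,0.0],[0,0,0.0,0.0,0.013,0.0,0.0],[0,0,0.0,0.0,0.014,0.0,0.0],[0,0,0.0,0.0,0.013,0.0,0.0],[0,0,0.0,0.0,0.0,0.0,0.0],[0,0,0.0,0.0,0.0,0.0,0.0],[0,0,0.0,0.0,0.0,0.003,0.0],[0,0,0.0,0.0,0.0,0.003,0.0],[0,0,0.0,0.0,0.0,0.003,0.0]]
[ 528.2 -307.5   70.    73.8]
```

Call:
arm_command(
  moves=[
    [[0, 0, 0.017, -0.013, -0.019, 0, 0], [0, 0, 0.018, -0.014, -0.019, 0, 0], [0, 0, 0.017, -0.014, -0.019, 0, 0], [0, 0, 0.018, -0.014, -0.018, 0, 0], [0, 0, 0.007, -0.002, -0.022, 0, 0], [0, 0, 0.007, -0.001, -0.022, 0, 0], [0, 0, 0.007, -0.002, -0.022, 0, 0], [0, 0, 0.007, -0.002, -0.021, 0, 0], [0, 0, 0.007, -0.002, -0.022, 0, 0], [0, 0, 0.007, -0.003, -0.022, 0, 0]],
  ],
)

```text
clock: 27.4
tcp_pos: [509.3, 0.8, 79.8]
orientation: [180.0, -0.0, 91.5]
wrist_force: [1.0, -0.1, -1.4]
grip_width: 0.168
grip_force: 58.8
```

Call:
arm_command(
  moves=[
    [[0, 0, 0.007, -0.002, -0.021, 0, 0], [0, 0, 0.007, -0.002, -0.022, 0, 0], [0, 0, 0.007, -0.003, -0.022, 0, 0], [0, 0, 0.007, -0.003, -0.021, 0, 0], [0, 0, 0.017, -0.02, -0.002, 0, 0], [0, 0, 0.018, -0.02, -0.001, 0, 0], [0, 0, 0.017, -0.02, -0.001, 0, 0], [0, 0, 0.017, -0.02, 0, 0, 0], [0, 0, 0.035, -0.02, -0.001, 0, 0], [0, 0, 0.035, -0.02, -0.001, 0, 0]],
  ],
)

```text
clock: 28.4
tcp_pos: [412.7, -130.9, 79.7]
orientation: [180.0, 0.0, 81.9]
wrist_force: [0.4, 0.7, -2.3]
grip_width: 0.166
grip_force: 58.9
```

Call:
arm_command(
  moves=[
    [[0, 0, 0.035, -0.021, 0, 0, 0], [0, 0, 0.018, -0.02, 0.007, 0, 0], [0, 0, 0.018, -0.021, 0.007, 0, 0], [0, 0, 0.018, -0.02, 0.007, 0, 0], [0, 0, 0.018, -0.02, 0.007, 0, 0], [0, 0, 0.018, -0.02, 0.008, 0, 0], [0, 0, 0.018, -0.02, 0.009, 0, 0], [0, 0, 0, 0, 0.013, 0, 0], [0, 0, 0, 0, 0.013, 0, 0], [0, 0, 0, 0, 0.013, 0, 0]],
  ],
)

```text
clock: 29.4
tcp_pos: [465.5, -289.3, 79.5]
orientation: [-180.0, -0.0, 73.8]
wrist_force: [-0.6, 0.4, -0.7]
grip_width: 0.163
grip_force: 59.0
```

Call:
arm_command(
  moves=[
    [[0, 0, 0, 0, 0.013, 0, 0], [0, 0, 0, 0, 0.013, 0, 0], [0, 0, 0, 0, 0.013, 0, 0], [0, 0, 0, 0, 0.014, 0, 0], [0, 0, 0, 0, 0.013, 0, 0], [0, 0, 0, 0, 0, 0, 0], [0, 0, 0, 0, 0, 0, 0], [0, 0, 0, 0, 0, 0.003, 0], [0, 0, 0, 0, 0, 0.003, 0], [0, 0, 0, 0, 0, 0.003, 0]],
  ],
)

```text
clock: 30.4
tcp_pos: [527.1, -308.2, 70.0]
orientation: [-180.0, 0.0, 73.8]
wrist_force: [-0.4, 0.6, -0.1]
grip_width: 0.164
grip_force: 59.1
```

Call:
arm_command(
  moves=[
    [[0, 0, 0, 0, 0, 0, 0.08], [0, 0, 0, 0, 0, 0, 0.08], [0, 0, 0, 0, 0, 0, 0.08], [0, 0, 0, 0, 0, 0, 0.08], [0, 0, 0, 0, 0, 0, 0.08], [0, 0, 0, 0, 0, -0.015, 0.08], [0, 0, 0, 0, 0, -0.02, 0.08], [0, 0, 0, 0, 0, -0.03, 0.08], [0, 0, 0, 0, 0, -0.03, 0.08], [0, 0, 0, 0, 0, -0.03, 0.08]],
  ],
)

```text
clock: 31.4
tcp_pos: [527.7, -308.2, 197.6]
orientation: [180.0, 0.0, 73.8]
wrist_force: [0.3, 0.3, 1.0]
grip_width: 0.936
grip_force: 0.0
```

Call:
arm_command(
  moves=[
    [[0, 0, 0, 0.03, -0.03, 0, 0.08], [0, 0, 0, 0.03, -0.03, 0, 0.08], [0, 0, 0, 0.03, -0.02, 0, 0.08], [0, 0, 0, 0.03, 0, 0, 0.08], [0, 0, 0, 0.03, 0, 0, 0.08], [0, 0, 0, 0.03, 0, 0, 0.08], [0, 0, 0, 0.03, 0, 0, 0.08], [0, 0, 0, 0.03, 0, 0, 0.08], [0, 0, 0, 0, 0, 0, 0.08], [0, 0, 0, 0, 0, 0, 0.08]],
  ],
)

```text
clock: 32.4
tcp_pos: [518.1, -55.0, 196.1]
orientation: [180.0, 0.0, 73.9]
wrist_force: [-0.3, -0.3, -0.6]
grip_width: 0.935
grip_force: 0.0
```

```bash
python3 - <<'E'
from h import *
f=grab_frame("top");print(sleeve(f,(491,351)),sleeve(f,(535,258)),sleeve(f,(528,-307)));save("t5.png",f,(140,100,590,370),1.75);print(state()["tcp_pos"],state()["wrist_force"])
E
```

```text
(223, array([487.4, 350.3,  93.2]), ((488.30767822265625, 350.80157470703125), (16.553436279296875, 79.394775390625), 25.615589141845703)) (215, array([531.6, 257.5,  93.1]), ((532.3925170898438, 257.3619689941406), (16.459991455078125, 78.80481719970703), 26.10994529724121)) (234, array([ 525.3, -306.2,   93.4]), ((526.0318603515625, -306.4827575683594), (79.64293670654297, 16.893783569335938), 72.85432434082031))
[517.87117354 -55.90483779 195.90942609] [-0.43366421  0.50607233  0.29780554]
```

View pics/t5.png

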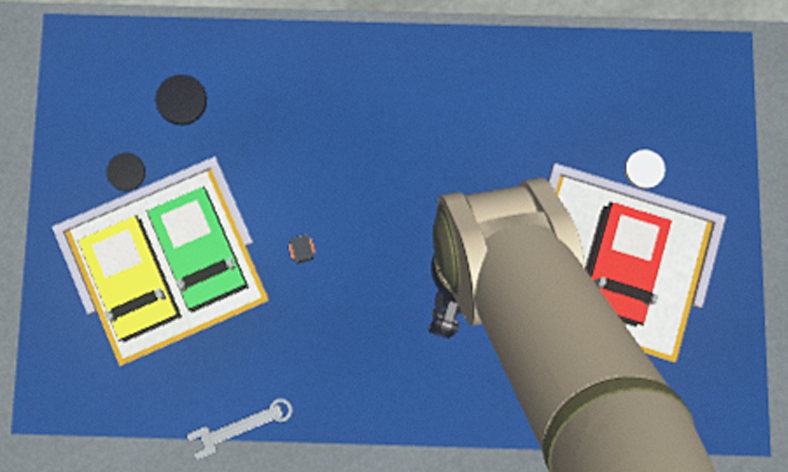

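Yellow (130,270) and green (200,250) lie in the black-disc bay and red (632,262) in the white-disc bay, all flat and in line. The arm is clear, so I'll hand in.

```bash
python3 -c "
from rig import *
print(close_job())"
```

```text
the job is handed in; nothing more can be done
None
```

The job is handed in at about 32 s of the 72 s: yellow (~0.8 kg) and green (~0.77 kg) felt loaded and lie flat, side by side in the black-disc bay, and red (~0.3 kg) felt empty and lies flat in the white-disc bay; the last picture shows choke and wrench in place, but the arm hid the jar, which the planned path cleared by about 20 mm.

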